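# Shut down the gas dosing case in the barrel cellar

## Robot

A 6-joint arm with a two-finger parallel gripper is mounted at the origin on the work surface. World frame = base frame: x ahead of the robot, y to its left, z up, the work surface at z = 0. Lengths are in m, angles in rad, forces in N, time in s.
With the tool pointing down it reaches from about 0.3 to 0.775 m from the base axis. Payload 14.6 kg.
Tool frame: the origin (TCP) lies midway between the tips of the shut fingers; the grasp point (between the pads) lies 19 mm behind it; z points along the fingers, y is the line along which they close (so a half turn about z gives the same grasp; the last joint's range is limited). The gripper opens to 85 mm and grips with 20 to 120 N. Pads are 22 mm wide; open, the fingers measure 114 mm over their backs; the gripper's body (76 mm by 85 mm) begins 54 mm behind the grasp point. The pads swing forward as they close: fully open they stand 13 mm farther back than shut.
Start: joints at [1.193, 0.3, 1.521, -0, 1.321, -0.067], TCP at [0.168, 0.524, 0.231] pointing down, gripper open.
Joint ranges: [-3.03, 3.03], [-0.79, 2.21], [0.23, 2.52], [-1.04, 4.18], [0, 3.07], [-2.55, 2.55]. Speed limits (rad/s): [2.22, 2.22, 2.57, 3.14, 3.14, 3.14].

## Interface

Orientations are given as a rotation vector (axis times angle).
In Python, from station import ctrl gives the robot as it stands.
- The arm moves only by the tool play_rows, never from a script. Its argument "rows" is one flat list of numbers, 7 for each row, row after row: the shift along the world's x, y, z in m, then the turn, a rotation vector about the world's x, y, z in rad, then the finger opening in m, from 0 to 0.0854. A call has 1 to 12 rows; each row is the pose to reach, as a shift and turn from the pose commanded when the call began; what a row does not reach only later rows make up. A row lasts 1/8 s, in which the tool goes at most 62.5 mm and 10.7 degrees, less where a joint would pass 70% of its speed; a pose out of reach is approached as far as the arm can. A call with a gripper value outside its range is refused whole. The fingers move at their own pace and stop on an object; the grip force is fixed at half the most. Time passes only in rows, so rows that repeat a pose let the fingers close. It gives the time, the measured TCP pose, the force, the opening and the grip force at its end, in the units of the state.
- ctrl.get_state(): the state, without advancing time (a new reading comes with each control period).
- ctrl.get_image(name): name is "side" or "top"; returns a dict with "pixels" (384x512x3 uint8, blue, green, red), "range_z" (384x512 float32, m along the optical axis (not along the pixel's ray), 0 where there is no reading), "camera_matrix" (3x3 intrinsics, pixels), "position" and "orientation" of the camera in the world. Camera axes: x right, y up, looking along -z (the intrinsics and any distortion apply to the point x, -y, -z); pixel columns grow to the right and rows downward; lengths in m; the calibration is good to about 2 mm. A picture is of the moment at which its call begins.
- ctrl.job_done(): hands the job in; it is judged then, once.
Trained networks look in a picture, given as the dict that the camera call returned (one of the last four; its "shot" number tells which), for a name from the list of things; names that differ only in an ending like _2 or _b are one class to them, and where a whole thing is asked for, a point or a joint stands for the part that bears it (a point fixed in the world has none). Each returns a list of dicts, best first, with "conf" (0 to 1); they miss things now and then, are a little off and sometimes report something else, mostly with a low value. They report only what shows in the picture. A call takes as long as a camera call.
- ctrl.search_frame(picture, target): "at" ([x, y, z] in m, in the coordinates of the camera as it stood for that picture, good to about 4 mm: the middle of the surface that is visible of it).
- ctrl.mark_of(picture, target): "at" ([x, y, z] in m, in the coordinates of the camera as it stood for that picture, good to about 4 mm: a listed point, or the origin of a listed thing).
The state is a dict: "clock": time; "joints": joint angles; "dq": joint speeds; "effort": joint torques, N m; "position": TCP position; "ee_rot": TCP orientation; "wrist_force": force on the tool from outside, world axes, zero at the start; "torque": the same for the moment, N m; "finger_gap": finger opening in m; "gripper_force": force on a finger pad.
Only numpy, scipy, OpenCV 4.12 (cv2) and the standard library are available. Lean on these libraries where they do the work, as an engineer would, in place of code of your own. Each camera call takes 0.05 s, during which the arm holds its last target. There are 200 camera calls.

## Task

Vent the gas outlet first: draw the sleeve of its quick coupler fully back towards its block and let go so that it snaps forward again by itself. Then break the locked stay of the open dosing case by pressing its knuckle down while the lid is still up, and lower the lid by its handle gently until it is fully shut, never letting it drop. Leave the other things on the bench where they are.

Things in the scene. Friction and masses are not known exactly. Their poses are not given: they have to be found in the camera images.
- outlet: Fixed gas outlet, left or right of the case: base plate 140 x 70 x 12 mm with an aluminium block (45 x 56 mm, top at 106 mm, x 62 to 108 mm) from which a brass quick coupler juts level along the outlet's -x, its mouth to -x. Origin on the bench right under the middle of the coupler's sleeve at rest.
- sleeve_mid (a point): Middle of the steel coupler sleeve, on its axis, 75 mm above the bench. Sleeve: round, 36 mm diameter, 46 mm long along the outlet's x axis, with a 41 mm diameter rim 6 mm wide at each end; axes as the outlet's. It is drawn back along the outlet's +x (towards the block).
- sleeve (a joint): How far the sleeve is drawn back, m: 0 home (forward), 0.012 fully back at its stop. The spring pushes it forward with 6 N at home, 11 N fully back.
- case: Fixed dosing case, an open-topped stainless box 170 (x) x 220 (y) x 110 mm high, wall 6 mm, small gas cylinders inside. Origin at the centre of its underside, front faces -x (to the robot). Its hinge is at the top of the far (+x) wall; the stay is outside its right (-y) wall.
- case_hinge (a point): Middle of the lid's hinge axis (axis along the case's y): x +85, z +115 mm in the case's frame; axes as the case's.
- lid_handle (a point): Middle of the lid's handle, a dark level bar, 14 mm diameter, 142 mm long along the case's y, on two arms (12 mm wide, at y +-65 mm) 55 mm beyond the free edge of the lid (steel, 8 mm thick); free all round between the arms, 225 mm from the hinge axis. At the start about 330 mm above the bench; shut, at x -140, z +115 mm in the case's frame. The bar can turn between gripper pads.
- lid (a joint): How far the lid is lowered, rad: 0 open as found (the lid stands 1.25 rad above level), 1.25 fully shut. The hinge is stiff enough to hold the lid up at first; from somewhere between 0.1 and 0.5 on, an unsupported lid falls.
- knuckle_pin (a point): On the axis of the pin at the stay's knuckle, 38 mm out from the case's right wall. Pin: steel, level along the case's y, 18 mm diameter, free for 30 mm beside the links, its end 16 mm further out than this point. Locked, it is at x -12, z +159 mm in the case's frame (49 mm above the rim). The stay: two flat links 83 mm long, hinged to the case's wall near its front and to the lid.
- knuckle (a joint): Fold of the stay, rad: 0 locked (past straight by 0.14, on its stop), 0.14 straight, growing as the knuckle goes down and back towards the hinge; pin pressed 20 mm straight down: about 0.4 or more, and the lid then stands by its stiff hinge alone. Above 2 with the lid shut. A press of a few newtons breaks it; while locked the lid cannot be lowered.
- airlock: Bystander: white bung with a glass airlock on it, 130 mm high; origin under its centre.
- sample_bottle: Bystander: green corked bottle, 74 mm diameter, 240 mm high; origin under its centre.
- bung: Bystander: white tapered bung, 58 mm diameter, 50 mm high; origin under its centre.
- mallet: Bystander: lying mallet, 220 mm long along its x.
- wrench: Bystander: lying wrench, 190 mm long along its x, behind the case.

How it is judged:
On the way, in this order (a step that is already met when the one before it is completed fails the run):
1. the coupler's sleeve is drawn fully back (10 mm or more) (value of joint sleeve above 0.01 m), for 0.1 s.
2. let go, the sleeve snaps forward (faster than 0.08 m/s) (velocity of joint sleeve below -0.08 m/s).
3. the stay is broken at its knuckle (folded past 0.22 rad) while the lid is still up (value of joint knuckle above 0.22 rad and value of joint lid below 0.6 rad and value of joint sleeve below 0.002 m), for 0.1 s.
At the end, for the whole second after the job is handed in: The lid is fully shut (within 0.035 rad, some 8 mm at its handle) and at rest with its stay folded, and the coupler's sleeve is fully forward (within 2 mm) (value of joint lid above 1.215 rad and velocity of joint lid between -0.05 and 0.05 rad/s and value of joint knuckle above 2 rad and value of joint sleeve below 0.002 m); the robot touches nothing.
It fails at once if the lid drops (lowering faster than 2 rad/s, about 0.45 m/s at its handle) (value of joint lid above 0.2 rad and velocity of joint lid above 2 rad/s).
It fails at once if a bystander is pushed more than 30 mm or knocked over (distance of any of airlock, sample_bottle, bung, mallet, wrench from where it was at the start of the episode above 0.03 m or angle between any of airlock, sample_bottle, bung's own z axis and vertical above 0.5 rad).
It also fails if it takes over 72 s, if anything falls off the work surface, if the arm or the gripper's body presses on something with over 40 N, if the wrist force passes 120 N, or if a joint passes its speed limit or range.

## Working session

There is one attempt and no reset: what is moved stays moved. The work goes in short steps, Python scripts to look and compute and a tool call to move; the robot and the scene stay as the last step left them, time stands still between calls to the robot, and variables do not carry over. Pictures are saved under pics/ and viewed, at most 10 in all, crops included, and the job is handed in when it is done.

Besides the shell and the picture viewer there is one more tool, called after "Emit:" as name(argument=value, ...) on one line, values as JSON. play_rows: Moves the arm, as the interface text tells. Its arguments: {"type":"object","properties":{"rows":{"type":"array"}},"required":["rows"]}

```bash
mkdir -p pics
cat > h.py <<'E'
import numpy as np, cv2
from scipy.spatial.transform import Rotation as R
from station import ctrl
def Rm(o):
    o=np.array(o,float)
    return o if o.shape==(3,3) else (R.from_rotvec(o).as_matrix() if o.size==3 else R.from_quat(o).as_matrix())
def w(pic,p): return Rm(pic["orientation"])@np.array(p)+np.array(pic["position"])
def pix(pic,u,v):
    K=pic["camera_matrix"];z=float(pic["range_z"][v,u])
    return w(pic,[(u-K[0,2])/K[0,0]*z,-(v-K[1,2])/K[1,1]*z,-z])
E
python3 - <<'E'
from h import *
s=ctrl.get_state()
print({k:np.round(v,3) for k,v in s.items()})
ims=[]
for n in("side","top"):
    p=ctrl.get_image(n);ims.append(p["pixels"]);print(n,p["orientation"],np.round(p["position"],3),p["camera_matrix"].tolist() if hasattr(p["camera_matrix"],'tolist') else 0)
    for t in["outlet","sleeve_mid","case","case_hinge","lid_handle","knuckle_pin","airlock","sample_bottle","bung","mallet","wrench"]:
        m=ctrl.mark_of(p,t)
        print(t,[(np.round(w(p,d["at"]),3).tolist(),round(d["conf"],2)) for d in m[:2]])
    cv2.imwrite(f"pics/{n}0.png",p["pixels"])
E
```

```text
{'clock': np.float64(0.0), 'joints': array([ 1.193,  0.3  ,  1.522,  0.   ,  1.321, -0.067]), 'dq': array([ 0.002,  0.001, -0.001,  0.001, -0.001,  0.001]), 'effort': array([-1.0000e-03, -5.4350e+01, -3.6179e+01, -0.0000e+00,  4.0000e-03,
       -0.0000e+00]), 'position': array([0.168, 0.523, 0.231]), 'ee_rot': array([-4.860e-01, -3.103e+00,  2.000e-03]), 'wrist_force': array([-0.059,  0.289, -0.609]), 'torque': array([ 0.009, -0.014,  0.011]), 'gripper_force': np.float64(0.0), 'finger_gap': np.float64(0.086)}
side [ 0.84032223 -0.07821569 -0.1797747 ] [ 0.376 -0.984  1.07 ] [[388.33234925494094, 0.0, 259.20489999361155], [0.0, 388.33234925494094, 189.13409060328064], [0.0, 0.0, 1.0]]
outlet [([0.463, -0.342, -0.002], 0.87)]
sleeve_mid [([0.465, -0.342, 0.076], 0.69)]
case [([0.59, 0.042, 0.0], 0.68), ([0.68, 0.058, 0.117], 0.56)]
case_hinge [([0.68, 0.057, 0.116], 0.65)]
lid_handle [([0.609, 0.044, 0.332], 0.68)]
knuckle_pin [([0.601, -0.109, 0.157], 0.46)]
airlock [([0.695, 0.324, 0.004], 0.59)]
sample_bottle [([0.703, -0.371, 0.002], 0.68)]
bung [([0.349, 0.161, 0.0], 0.76)]
mallet [([0.351, -0.156, 0.0], 0.57)]
wrench [([0.784, 0.036, 0.001], 0.57), ([0.352, 0.164, -0.002], 0.38)]
top [ 0.10590804 -0.12689776 -1.5856772 ] [0.4   0.004 1.444] [[433.5797936441402, 0.0, 259.054395832605], [0.0, 433.5797936441402, 191.51084953985702], [0.0, 0.0, 1.0]]
outlet []
sleeve_mid [([0.461, -0.34, 0.074], 0.61), ([0.606, -0.102, 0.162], 0.53)]
case [([0.597, 0.042, 0.003], 0.83), ([0.708, -0.37, -0.001], 0.24)]
case_hinge [([0.678, 0.054, 0.114], 0.96), ([0.348, -0.16, -0.002], 0.35)]
lid_handle [([0.612, 0.049, 0.327], 0.64)]
knuckle_pin [([0.607, -0.102, 0.161], 0.49)]
airlock [([0.696, 0.322, 0.001], 0.56), ([0.611, 0.048, 0.329], 0.39)]
sample_bottle [([0.707, -0.373, -0.003], 0.93)]
bung [([0.35, 0.159, 0.0], 0.53)]
mallet [([0.348, -0.16, 0.001], 0.76)]
wrench [([0.786, 0.041, -0.006], 0.71)]
```

View pics/side0.png

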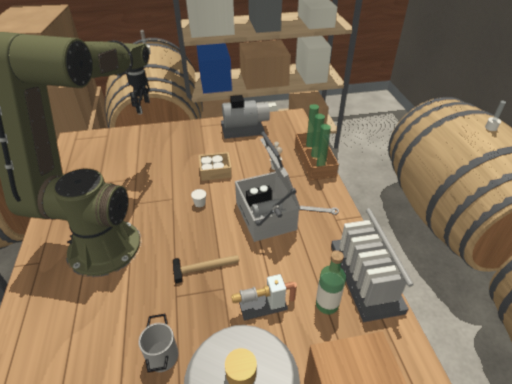

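View pics/top0.png

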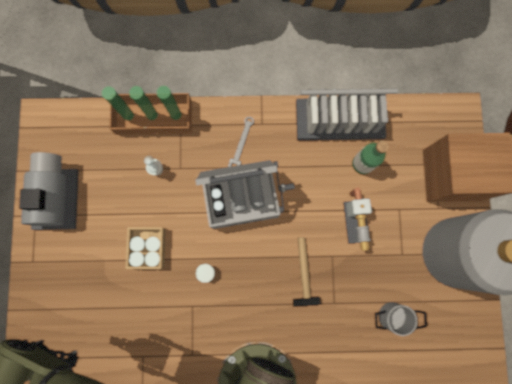

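The side view shows the outlet at about (262,296), the case with its raised lid at (267,195), and the stay at (270,212). In the top view the sleeve is at (363,228) and its block at (361,206), with the pin at (290,187). The network points agree with these. Next I need the outlet's yaw.

Run:
```python
from h import *
for n in("side","top"):
    p=ctrl.get_image(n);K=p["camera_matrix"];z=p["range_z"]
    v,u=np.mgrid[:384,:512]
    P=np.stack([(u-K[0,2])/K[0,0]*z,-(v-K[1,2])/K[1,1]*z,-z],-1).reshape(-1,3)@Rm(p["orientation"]).T+p["position"]
    P=P[(z.ravel()>0)&(abs(P[:,0]-.49)<.12)&(abs(P[:,1]+.34)<.08)]
    b=P[abs(P[:,2]-.106)<.006]; s=P[(P[:,2]>.06)&(P[:,2]<.1)&(P[:,0]<.51)]; base=P[(P[:,2]>.007)&(P[:,2]<.018)]
    print(n,"block",len(b),b.mean(0),b.min(0),b.max(0))
    if len(b)>5: print(cv2.minAreaRect(b[:,:2].astype(np.float32)*1000))
    print("base",cv2.minAreaRect(base[:,:2].astype(np.float32)*1000))
    c=s.mean(0);print("sl",len(s),c,s.max(0),"axis fit yaw",(lambda d:np.arctan2(d[1],d[0]))(np.linalg.svd((s-c)[:,:2])[2][0]))
    for t in("sleeve_mid","case_hinge","lid_handle","knuckle_pin","case","outlet"):
        print(t,[(np.round(w(p,d["at"]),3).tolist(),round(d["conf"],2)) for d in ctrl.mark_of(p,t)[:1]])
    # handle bar & pin & lid by depth
    Q=(np.stack([(u-K[0,2])/K[0,0]*z,-(v-K[1,2])/K[1,1]*z,-z],-1).reshape(-1,3)@Rm(p["orientation"]).T+p["position"])
    h=Q[(Q[:,2]>.315)&(Q[:,2]<.36)&(abs(Q[:,0]-.61)<.06)&(abs(Q[:,1]-.046)<.12)]
    c=h.mean(0);d=np.linalg.svd((h-c)[:,:2])[2][0];print("handle",len(h),c,np.arctan2(-d[0],d[1]),h.max(0),h.min(0))
    k=Q[(Q[:,2]>.12)&(Q[:,2]<.19)&(abs(Q[:,0]-.605)<.03)&(Q[:,1]<-.09)&(Q[:,1]>-.14)]
    if len(k): print("pin",len(k),k.mean(0),k.min(0),k.max(0))
```

```text
side block 249 [ 0.54853213 -0.33956708  0.10496393] [ 0.52583065 -0.36615499  0.1007741 ] [ 0.57264291 -0.30987075  0.11111415]
((549.4474487304688, -337.9524841308594), (45.285400390625, 56.2142219543457), 2.51969313621521)
base ((521.851806640625, -342.571044921875), (170.40602111816406, 65.02494812011719), 3.928414821624756)
sl 346 [ 0.46044645 -0.34937814  0.08443904] [ 0.50971417 -0.32727072  0.09935645] axis fit yaw -3.0784283208599392
sleeve_mid [([0.46, -0.344, 0.076], 0.77)]
case_hinge [([0.679, 0.06, 0.116], 0.79)]
lid_handle [([0.608, 0.041, 0.331], 0.81)]
knuckle_pin [([0.602, -0.106, 0.154], 0.73)]
case [([0.588, 0.041, 0.002], 0.78)]
outlet [([0.463, -0.344, -0.001], 0.84)]
handle 138 [0.60860828 0.03438087 0.33153957] -2.9729120503975146 [0.62686939 0.11465526 0.33692084] [ 0.59068633 -0.02710694  0.3171071 ]
pin 67 [ 0.60330771 -0.1059106   0.16293892] [ 0.57575764 -0.12486177  0.12918572] [ 0.6171639  -0.0902893   0.17414019]
top block 249 [ 0.54682294 -0.33458527  0.10576708] [ 0.4422687  -0.36346186  0.10024032] [ 0.57020128 -0.30614548  0.11192312]
((506.1211853027344, -336.1975402832031), (128.39163208007812, 56.76806640625), 2.062016248703003)
base ((489.9882507324219, -337.1882629394531), (149.85585021972656, 231.5419158935547), 88.67112731933594)
sl 304 [ 0.46111837 -0.33926897  0.08724056] [ 0.50970124 -0.31961965  0.09928178] axis fit yaw -3.0633939035242848
sleeve_mid [([0.461, -0.343, 0.072], 0.56)]
case_hinge [([0.347, -0.159, -0.001], 0.65)]
lid_handle [([0.612, 0.05, 0.329], 0.89)]
knuckle_pin [([0.604, -0.102, 0.159], 0.59)]
case [([0.598, 0.044, 0.004], 0.62)]
outlet [([0.464, -0.343, 0.004], 0.55)]
handle 291 [0.60622757 0.04553128 0.33409066] -2.982683224909929 [0.62495603 0.11441492 0.34029972] [ 0.59003539 -0.02409666  0.32469079]
pin 59 [ 0.60343017 -0.10586786  0.16616961] [ 0.58999384 -0.12025401  0.15986465] [ 0.61428863 -0.09272308  0.17219561]
```

Emit:
play_rows(rows=[0.294,-0.866,-0.06,0,0,0.361,0.085,0.294,-0.866,-0.06,0,0,0.361,0.085,0.294,-0.866,-0.06,0,0,0.361,0.085,0.294,-0.866,-0.06,0,0,0.361,0.085,0.294,-0.866,-0.06,0,0,0.361,0.085,0.294,-0.866,-0.06,0,0,0.361,0.085,0.294,-0.866,-0.06,0,0,0.361,0.085,0.294,-0.866,-0.06,0,0,0.361,0.085,0.294,-0.866,-0.06,0,0,0.361,0.085,0.294,-0.866,-0.06,0,0,0.361,0.085,0.294,-0.866,-0.06,0,0,0.361,0.085,0.294,-0.866,-0.06,0,0,0.361,0.085])

```text
clock: 3.4
position: [0.4091, -0.1874, 0.1822]
ee_rot: [-0.078, 3.14, -0.0]
wrist_force: [1.1, 1.3, 0.6]
finger_gap: 0.0849
gripper_force: 0.0
```

Emit:
play_rows(rows=[0.053,-0.155,-0.011,0,0,0,0.085,0.053,-0.155,-0.011,0,0,0,0.085,0.053,-0.155,-0.011,0,0,0,0.085,0.053,-0.155,-0.011,0,0,0,0.085,0.053,-0.155,-0.011,0,0,0,0.085])

```text
clock: 4.03
position: [0.4616, -0.3396, 0.171]
ee_rot: [0.079, -3.14, -0.001]
wrist_force: [0.2, 0.7, -0.4]
finger_gap: 0.0853
gripper_force: 0.0
```

Run:
```python
from h import *
s=ctrl.get_state();print(np.round(s["position"],4),s["ee_rot"],np.round(s["joints"],2),s["clock"])
p=ctrl.get_image("side")
cv2.imwrite("pics/s1.png",cv2.resize(p["pixels"][180:350,160:400],None,fx=3,fy=3))
for n in("side","top"):
  p=ctrl.get_image(n)
  for t in("sleeve_mid","outlet"): print([(np.round(w(p,d["at"]),3).tolist(),round(d["conf"],2)) for d in ctrl.mark_of(p,t)[:1]])
```

```text
[ 0.4616 -0.3396  0.171 ] [ 7.88697085e-02 -3.14023200e+00 -7.15626742e-04] [-0.7   0.41  1.52  0.    1.21 -2.32] 4.025
[([0.348, -0.155, -0.005], 0.75)]
[([0.462, -0.339, -0.001], 0.94)]
[([0.61, 0.049, 0.329], 0.6)]
[([0.464, -0.345, 0.001], 0.63)]
```

View pics/s1.png

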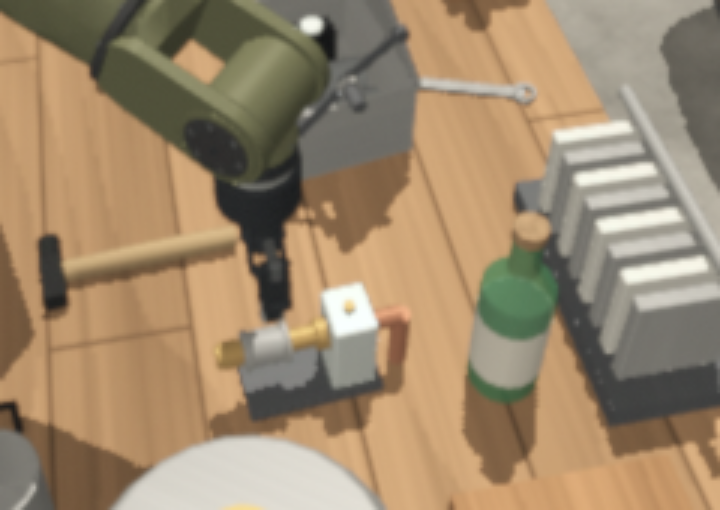

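The crop shows the gripper straight above the steel sleeve, at about (265,340), with the bottle well clear.

Emit:
play_rows(rows=[0,-0.002,-0.06,0,0,0,0.085,0,-0.002,-0.118,0,0,0,0.085,0,-0.002,-0.118,0,0,0,0.085,0,-0.002,-0.118,0,0,0,0.02,0,-0.002,-0.118,0,0,0,0.02,0,-0.002,-0.118,0,0,0,0.02,0,-0.002,-0.118,0,0,0,0.02,0,-0.002,-0.118,0,0,0,0.02])

```text
clock: 5.38
position: [0.4625, -0.3416, 0.0555]
ee_rot: [-0.079, 3.139, -0.0]
wrist_force: [-3.8, 9.6, 15.1]
finger_gap: 0.0347
gripper_force: 58.4
```

Emit:
play_rows(rows=[0.004,0.0002,0,0,0,0,0.02,0.008,0.0004,0,0,0,0,0.02,0.0115,0.0006,0,0,0,0,0.02,0.0135,0.0007,0,0,0,0,0.02,0.0135,0.0007,0,0,0,0,0.02,0.0135,0.0007,0,0,0,0,0.02])

```text
clock: 6.12
position: [0.4745, -0.3407, 0.0554]
ee_rot: [0.079, -3.139, -0.002]
wrist_force: [-17.6, 12.4, 22.9]
finger_gap: 0.0342
gripper_force: 59.4
```

Emit:
play_rows(rows=[0.0135,0.0007,0,0,0,0,0.085,0.0135,0.0007,0,0,0,0,0.085,0.0135,0.0007,0,0,0,0,0.085,0.0135,0.0007,0,0,0,0,0.085,0.0135,0.0007,0,0,0,0,0.085])

```text
clock: 6.75
position: [0.4886, -0.3407, 0.0532]
ee_rot: [0.079, -3.141, -0.0]
wrist_force: [0.1, 0.3, -0.9]
finger_gap: 0.0853
gripper_force: 0.0
```

Emit:
play_rows(rows=[0,0,0.06,0,0,0,0.085,0,0,0.12,0,0,0,0.085,0,0.03,0.17,0,0,-0.18,0.02,0.03,0.06,0.2,0,0,-0.36,0,0.06,0.1,0.2,0,0,-0.54,0,0.09,0.14,0.2,0,0,-0.72,0,0.11,0.17,0.2,0,0,-0.9,0,0.11,0.17,0.2,0,0,-1.08,0,0.11,0.17,0.2,0,0,-1.26,0,0.11,0.17,0.2,0,0,-1.44,0,0.11,0.17,0.2,0,0,-1.46,0,0.11,0.17,0.2,0,0,-1.46,0])

```text
clock: 8.25
position: [0.5987, -0.1707, 0.2532]
ee_rot: [-2.032, -2.396, 0.0]
wrist_force: [-0.5, -0.2, 0.0]
finger_gap: 0.0
gripper_force: 0.0
```

Run:
```python
from h import *
s=ctrl.get_state();print(np.round(s["position"],4),s["ee_rot"],np.round(s["joints"],2),s["clock"])
Rr=Rm(s["ee_rot"]);print(np.round(Rr,3))
p=ctrl.get_image("side")
cv2.imwrite("pics/s2.png",cv2.resize(p["pixels"][120:330,190:350],None,fx=2.8,fy=2.8))
for n in("side","top"):
  p=ctrl.get_image(n)
  for t in("sleeve_mid","knuckle_pin","lid_handle"): print(n,t,[(np.round(w(p,d["at"]),3).tolist(),round(d["conf"],2)) for d in ctrl.mark_of(p,t)[:1]])
```

```text
[ 0.5987 -0.1707  0.2532] [-2.03150929e+00 -2.39630525e+00  5.01122338e-05] [-0.34  0.45  1.27 -0.    1.43 -0.5 ] 8.25
[[-0.164  0.987 -0.   ]
 [ 0.987  0.164  0.   ]
 [ 0.    -0.    -1.   ]]
side sleeve_mid [([0.462, -0.341, 0.079], 0.63)]
side knuckle_pin [([0.602, -0.107, 0.159], 0.5)]
side lid_handle []
top sleeve_mid []
top knuckle_pin []
top lid_handle [([0.609, 0.049, 0.329], 0.94)]
```

View pics/s2.png

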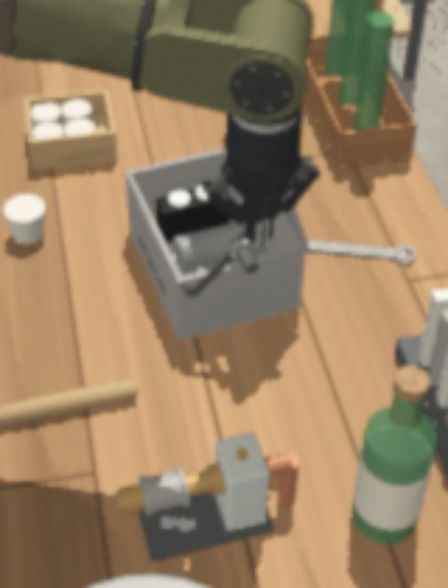

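Emit:
play_rows(rows=[0,0,0,0.1,0.016,0,0,0,0,-0.02,0.197,0.032,0,0,0.006,0.061,-0.045,0.197,0.032,0,0,0.006,0.061,-0.075,0.197,0.032,0,0,0.006,0.061,-0.082,0.197,0.032,0,0,0.006,0.061,-0.089,0.197,0.032,0,0,0.006,0.061,-0.089,0.197,0.032,0,0])

```text
clock: 9.57
position: [0.605, -0.1102, 0.1648]
ee_rot: [-1.934, -2.273, -0.194]
wrist_force: [-0.2, 0.2, 0.4]
finger_gap: 0.0003
gripper_force: 0.0
```

Emit:
play_rows(rows=[0,0,-0.004,0,0,0,0,0,0,-0.008,0,0,0,0,0,0,-0.012,0,0,0,0])

```text
clock: 9.95
position: [0.6047, -0.1097, 0.1519]
ee_rot: [-1.933, -2.272, -0.193]
wrist_force: [-0.1, 0.2, 1.0]
finger_gap: -0.0002
gripper_force: 0.6
```

Run:
```python
from h import *
s=ctrl.get_state();print(np.round(s["position"],4),s["wrist_force"],s["clock"])
p=ctrl.get_image("side")
cv2.imwrite("pics/s3.png",cv2.resize(p["pixels"][150:250,220:320],None,fx=6,fy=6))
for t in("knuckle_pin","lid_handle"): print(t,[(np.round(w(p,d["at"]),3).tolist(),round(d["conf"],2)) for d in ctrl.mark_of(p,t)[:1]])
```

```text
[ 0.6047 -0.1097  0.1519] [-0.07761741  0.16720453  1.01902349] 9.95
knuckle_pin [([0.463, -0.341, -0.001], 0.61)]
lid_handle []
```

View pics/s3.png

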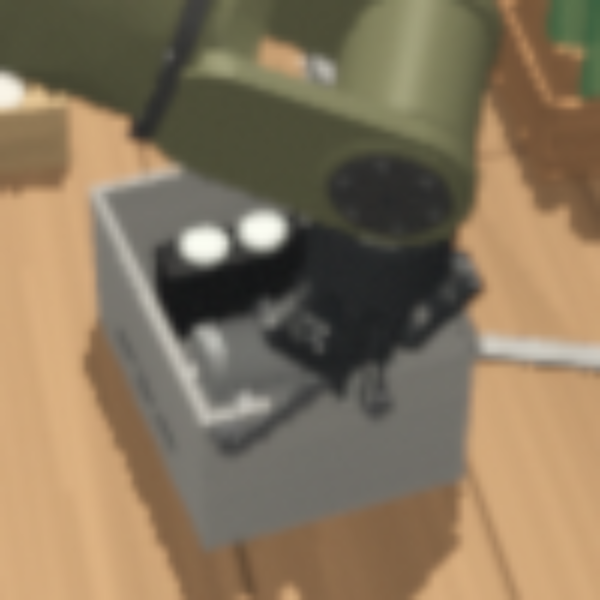

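The crop shows the shut fingertips at about (340,385) and the pin end at about (375,390), on the camera's side of the tips. I'll measure whether the pin has moved.

Run:
```python
from h import *
p=ctrl.get_image("side");K=p["camera_matrix"]
def proj(x):
    c=Rm(p["orientation"]).T@(np.array(x)-p["position"]);return np.round([K[0,2]+K[0,0]*c[0]/-c[2],K[1,2]-K[1,1]*c[1]/-c[2]],1)
print("pin0",proj([.604,-.105,.159]),"pin end",proj([.6065,-.121,.159]),"tcp",proj([.6047,-.1097,.1519]), "pin down",proj([.608,-.121,.141]))
for v in range(206,222,2): print(v,[tuple(np.round(pix(p,u,v)*1000).astype(int).tolist()) for u in range(274,290,3)])
o=cv2.imread("pics/side0.png");cv2.imwrite("pics/s4.png",np.hstack([cv2.resize(o[180:230,250:300],None,fx=8,fy=8,interpolation=0),cv2.resize(p["pixels"][180:230,250:300],None,fx=8,fy=8,interpolation=0)]))
```

```text
pin0 [277.3 212.4] pin end [279.2 215.7] tcp [277.8 214.9] pin down [279.4 219.4]
206 [(588, -120, 205), (594, -137, 220), (601, -145, 227), (614, -133, 214), (623, -137, 215), (635, -129, 206)]
208 [(586, -130, 207), (595, -133, 208), (603, -141, 214), (615, -133, 204), (628, -122, 191), (635, -133, 201)]
210 [(584, -139, 207), (595, -134, 200), (605, -134, 198), (616, -131, 193), (664, 2, 55), (659, -53, 109)]
212 [(584, -138, 197), (598, -124, 180), (606, -130, 185), (619, -120, 172), (647, -60, 108), (658, -58, 105)]
214 [(598, -84, 132), (598, -123, 171), (607, -128, 174), (621, -116, 159), (647, -61, 99), (659, -58, 94)]
216 [(602, -67, 104), (599, -122, 160), (609, -122, 158), (621, -116, 150), (647, -64, 92), (658, -62, 89)]
218 [(602, -71, 98), (615, -63, 87), (611, -115, 141), (621, -118, 142), (648, -62, 80), (659, -60, 76)]
220 [(603, -68, 85), (615, -64, 78), (626, -64, 76), (636, -66, 77), (648, -62, 70), (660, -60, 65)]
```

View pics/s4.png

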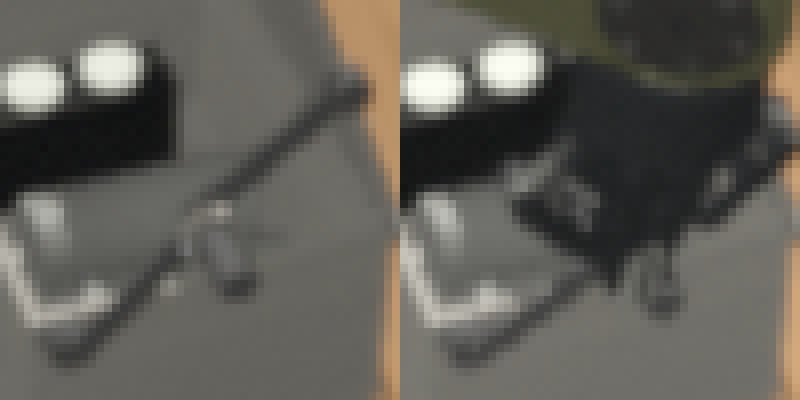

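The pin has moved about 12 mm down and 10 mm back, which fits the 83 mm link swinging, so the stay is breaking. I'll follow it a little to be sure.

Emit:
play_rows(rows=[0.006,0.001,0,0,0,0,0,0.009,0.0015,-0.003,0,0,0,0,0.012,0.002,-0.006,0,0,0,0,0.012,0.002,-0.006,0,0,0,0])

```text
clock: 10.65
position: [0.6169, -0.1075, 0.1457]
ee_rot: [-1.933, -2.272, -0.193]
wrist_force: [-0.6, 0.2, 0.7]
finger_gap: 0.0001
gripper_force: 0.0
```

Run:
```python
from h import *
for n in("side","top"):
  p=ctrl.get_image(n)
  for t in("knuckle_pin","lid_handle"): print(n,t,[(np.round(w(p,d["at"]),3).tolist(),round(d["conf"],2)) for d in ctrl.mark_of(p,t)[:1]])
  if n=="side":
    for v in range(212,224,2): print(v,[tuple(np.round(pix(p,u,v)*1000).astype(int).tolist()) for u in range(278,290,2)])
    cv2.imwrite("pics/s5.png",cv2.resize(p["pixels"][130:250,200:350],None,fx=5,fy=5))
```

```text
side knuckle_pin [([0.468, -0.34, 0.002], 0.74)]
side lid_handle [([0.592, 0.042, 0.326], 0.53)]
212 [(598, -138, 195), (608, -125, 180), (612, -134, 188), (620, -130, 182), (628, -125, 176), (654, -59, 106)]
214 [(610, -93, 138), (609, -122, 167), (614, -127, 171), (622, -124, 167), (631, -115, 156), (655, -60, 97)]
216 [(618, -64, 98), (610, -120, 156), (614, -128, 163), (623, -120, 154), (647, -61, 89), (655, -59, 86)]
218 [(617, -68, 92), (625, -65, 88), (618, -115, 140), (625, -117, 141), (631, -119, 142), (655, -63, 79)]
220 [(619, -60, 74), (624, -69, 81), (618, -118, 134), (624, -119, 133), (632, -116, 128), (657, -57, 63)]
222 [(619, -63, 67), (626, -65, 67), (635, -59, 59), (641, -63, 62), (649, -61, 58), (656, -63, 59)]
top knuckle_pin [([0.62, -0.101, 0.135], 0.39)]
top lid_handle [([0.593, 0.046, 0.325], 0.67)]
```

View pics/s5.png

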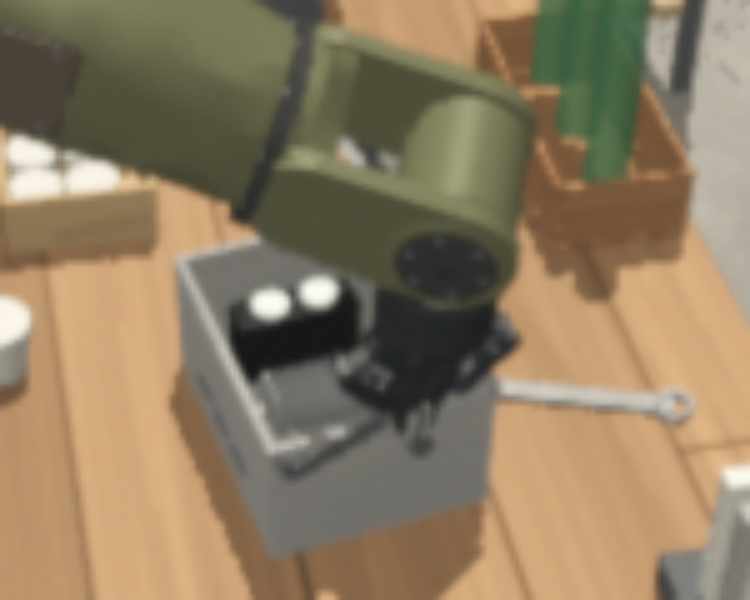

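The pin is now near z 0.134, 25 mm down, and the handle is at (0.593, 0.044, 0.325). So the stay is broken and the lid stands by itself. Next I'll back off and go above the handle.

Emit:
play_rows(rows=[-0.008,-0.035,0.04,0,0,0,0,-0.02,-0.07,0.085,0,0,0,0,-0.03,-0.075,0.145,-0.1,-0.016,0,0,-0.03,-0.05,0.2,-0.197,-0.032,0,0,-0.024,0.0,0.225,-0.197,-0.032,0,0.03,-0.024,0.06,0.225,-0.197,-0.032,0,0.05,-0.024,0.12,0.225,-0.197,-0.032,0,0.05,-0.024,0.152,0.225,-0.197,-0.032,0,0.05,-0.024,0.152,0.225,-0.197,-0.032,0,0.05,-0.024,0.152,0.225,-0.197,-0.032,0,0.05])

```text
clock: 12.2
position: [0.5928, 0.0438, 0.3712]
ee_rot: [2.036, 2.393, -0.0]
wrist_force: [-0.0, -0.4, -0.9]
finger_gap: 0.0499
gripper_force: 0.0
```

Run:
```python
from h import *
s=ctrl.get_state();print(np.round(s["position"],4),np.round(s["joints"],2));print(np.round(Rm(s["ee_rot"]),3))
for n in("side","top"):
  p=ctrl.get_image(n)
  for t in("knuckle_pin","lid_handle","case_hinge","sleeve_mid"): print(n,t,[(np.round(w(p,d["at"]),3).tolist(),round(d["conf"],2)) for d in ctrl.mark_of(p,t)[:1]])
  if n=="side":
    cv2.imwrite("pics/s6.png",cv2.resize(p["pixels"][80:250,190:350],None,fx=3.5,fy=3.5))
```

```text
[0.5928 0.0438 0.3712] [ 0.01  0.35  1.14 -0.    1.65 -0.15]
[[-0.16   0.987 -0.   ]
 [ 0.987  0.16  -0.   ]
 [-0.    -0.    -1.   ]]
side knuckle_pin [([0.619, -0.102, 0.133], 0.62)]
side lid_handle [([0.593, 0.041, 0.323], 0.94)]
side case_hinge [([0.68, 0.058, 0.119], 0.76)]
side sleeve_mid [([0.466, -0.342, 0.077], 0.52)]
top knuckle_pin [([0.621, -0.099, 0.138], 0.53)]
top lid_handle [([0.594, 0.045, 0.321], 0.89)]
top case_hinge []
top sleeve_mid [([0.462, -0.342, 0.072], 0.55)]
```

View pics/s6.png

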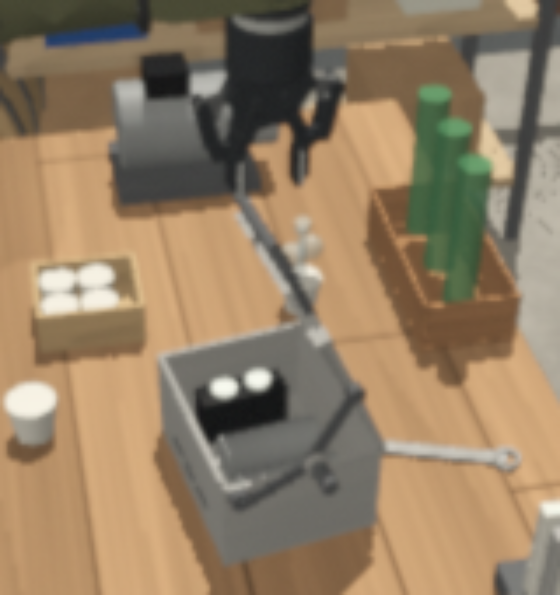

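Run:
```python
from h import *
for n in("side","top"):
    p=ctrl.get_image(n);K=p["camera_matrix"];z=p["range_z"]
    v,u=np.mgrid[:384,:512]
    Q=np.stack([(u-K[0,2])/K[0,0]*z,-(v-K[1,2])/K[1,1]*z,-z],-1).reshape(-1,3)@Rm(p["orientation"]).T+p["position"]
    ok=(Q[:,2]>.27)&(Q[:,2]<.345)&(abs(Q[:,0]-.6)<.06)&(abs(Q[:,1]-.045)<.1)
    c=Q-[.679,.058,.115]; xc=c[:,0]*.987+c[:,1]*.16; yc=-c[:,0]*.16+c[:,1]*.987
    print(n)
    for i in np.where(ok)[0][::6]: print((i%512,i//512),np.round([xc[i]*1e3,yc[i]*1e3,Q[i,2]*1e3]).astype(int).tolist(),end=' ')
    for x in([.5935,.044,.323],[.593,.044,.371]):
        q=Rm(p["orientation"]).T@(np.array(x)-p["position"]);print(np.round([K[0,2]+K[0,0]*q[0]/-q[2],K[1,2]-K[1,1]*q[1]/-q[2]],1))
```

```text
side
(np.int64(257), np.int64(136)) [-93, 64, 324] (np.int64(258), np.int64(138)) [-94, 53, 323] (np.int64(259), np.int64(139)) [-94, 44, 325] (np.int64(261), np.int64(140)) [-90, 34, 327] (np.int64(263), np.int64(141)) [-85, 29, 325] (np.int64(259), np.int64(143)) [-76, 92, 273] (np.int64(265), np.int64(143)) [-84, 11, 328] (np.int64(265), np.int64(144)) [-87, 5, 329] (np.int64(262), np.int64(146)) [-73, 70, 274] (np.int64(261), np.int64(147)) [-78, 68, 272] (np.int64(267), np.int64(147)) [-86, -10, 327] (np.int64(267), np.int64(148)) [-88, -16, 327] (np.int64(266), np.int64(149)) [-94, -22, 328] (np.int64(265), np.int64(150)) [-95, -16, 320] (np.int64(265), np.int64(151)) [-72, 42, 271] (np.int64(265), np.int64(152)) [-74, 38, 270] (np.int64(271), np.int64(152)) [-83, -39, 325] (np.int64(270), np.int64(153)) [-90, -48, 329] (np.int64(271), np.int64(154)) [-88, -52, 327] (np.int64(272), np.int64(155)) [-87, -59, 328] (np.int64(272), np.int64(156)) [-90, -65, 329] (np.int64(272), np.int64(157)) [-89, -65, 325] (np.int64(271), np.int64(158)) [-95, -70, 327] (np.int64(272), np.int64(15
[... 2131 characters left out ...]
.int64(184)) [-79, 64, 311] (np.int64(219), np.int64(184)) [-84, 48, 324] (np.int64(225), np.int64(184)) [-88, 32, 331] (np.int64(246), np.int64(184)) [-97, -22, 321] (np.int64(217), np.int64(185)) [-87, 53, 326] (np.int64(223), np.int64(185)) [-90, 38, 329] (np.int64(229), np.int64(185)) [-92, 22, 326] (np.int64(218), np.int64(186)) [-90, 51, 329] (np.int64(224), np.int64(186)) [-93, 35, 327] (np.int64(230), np.int64(186)) [-95, 20, 324] (np.int64(218), np.int64(187)) [-92, 52, 323] (np.int64(224), np.int64(187)) [-95, 36, 327] (np.int64(214), np.int64(188)) [-94, 62, 329] (np.int64(220), np.int64(188)) [-96, 47, 325] (np.int64(215), np.int64(189)) [-96, 60, 323] [237.1 181.7]
[236.4 178.6]
```

Emit:
play_rows(rows=[-0.0025,0,-0.035,0,0,0,0.05,-0.0025,0,-0.069,0,0,0,0.05,-0.0025,0,-0.069,0,0,0,0.05,-0.0025,0,-0.069,0,0,0,0.0,-0.0025,0,-0.069,0,0,0,0.0,-0.0025,0,-0.069,0,0,0,0.0,-0.0025,0,-0.069,0,0,0,0.0])

```text
clock: 13.68
position: [0.5906, 0.0444, 0.3039]
ee_rot: [2.034, 2.391, 0.003]
wrist_force: [-1.5, 0.0, 6.6]
finger_gap: 0.0122
gripper_force: 58.5
```

Run:
```python
import numpy as np
a0=1.165;A=np.linspace(a0,0,37);r=.225
P=np.array([[-.987*r*(np.cos(a)-np.cos(a0)),-.16*r*(np.cos(a)-np.cos(a0)),r*(np.sin(a)-np.sin(a0))] for a in A])
for k in range(3):
    print([x for i in range(1,13) for x in [*np.round(P[12*k+i]-P[12*k],4).tolist(),0,0,0,0]])
```

```text
[-0.0066, -0.0011, -0.003, 0, 0, 0, 0, -0.013, -0.0021, -0.0062, 0, 0, 0, 0, -0.0194, -0.0031, -0.0096, 0, 0, 0, 0, -0.0256, -0.0042, -0.0132, 0, 0, 0, 0, -0.0317, -0.0051, -0.017, 0, 0, 0, 0, -0.0377, -0.0061, -0.021, 0, 0, 0, 0, -0.0436, -0.0071, -0.0252, 0, 0, 0, 0, -0.0493, -0.008, -0.0296, 0, 0, 0, 0, -0.0549, -0.0089, -0.0342, 0, 0, 0, 0, -0.0603, -0.0098, -0.039, 0, 0, 0, 0, -0.0656, -0.0106, -0.0439, 0, 0, 0, 0, -0.0707, -0.0115, -0.049, 0, 0, 0, 0]
[-0.005, -0.0008, -0.0053, 0, 0, 0, 0, -0.0097, -0.0016, -0.0107, 0, 0, 0, 0, -0.0143, -0.0023, -0.0163, 0, 0, 0, 0, -0.0188, -0.003, -0.022, 0, 0, 0, 0, -0.023, -0.0037, -0.0279, 0, 0, 0, 0, -0.0271, -0.0044, -0.0339, 0, 0, 0, 0, -0.0309, -0.005, -0.0401, 0, 0, 0, 0, -0.0346, -0.0056, -0.0463, 0, 0, 0, 0, -0.038, -0.0062, -0.0527, 0, 0, 0, 0, -0.0413, -0.0067, -0.0592, 0, 0, 0, 0, -0.0443, -0.0072, -0.0658, 0, 0, 0, 0, -0.0471, -0.0076, -0.0725, 0, 0, 0, 0]
[-0.0026, -0.0004, -0.0068, 0, 0, 0, 0, -0.005, -0.0008, -0.0136, 0, 0, 0, 0, -0.0072, -0.0012, -0.0206, 0, 0, 0, 0, -0.0091, -0.0015, -0.0276, 0, 0, 0, 0, -0.0109, -0.0018, -0.0347, 0, 0, 0, 0, -0.0124, -0.002, -0.0418, 0, 0, 0, 0, -0.0136, -0.0022, -0.0489, 0, 0, 0, 0, -0.0147, -0.0024, -0.0562, 0, 0, 0, 0, -0.0155, -0.0025, -0.0634, 0, 0, 0, 0, -0.0161, -0.0026, -0.0706, 0, 0, 0, 0, -0.0164, -0.0027, -0.0779, 0, 0, 0, 0, -0.0165, -0.0027, -0.0852, 0, 0, 0, 0]
```

Emit:
play_rows(rows=[-0.0066,-0.0011,-0.003,0,0,0,0,-0.013,-0.0021,-0.0062,0,0,0,0,-0.0194,-0.0031,-0.0096,0,0,0,0,-0.0256,-0.0042,-0.0132,0,0,0,0,-0.0317,-0.0051,-0.017,0,0,0,0,-0.0377,-0.0061,-0.021,0,0,0,0,-0.0436,-0.0071,-0.0252,0,0,0,0,-0.0493,-0.008,-0.0296,0,0,0,0,-0.0549,-0.0089,-0.0342,0,0,0,0,-0.0603,-0.0098,-0.039,0,0,0,0,-0.0656,-0.0106,-0.0439,0,0,0,0,-0.0707,-0.0115,-0.049,0,0,0,0])

```text
clock: 15.18
position: [0.5192, 0.033, 0.2527]
ee_rot: [-2.035, -2.393, -0.0]
wrist_force: [-0.3, 4.4, 1.2]
finger_gap: 0.012
gripper_force: 63.1
```

Forces are small, so I'll keep going.

Emit:
play_rows(rows=[-0.005,-0.0008,-0.0053,0,0,0,0,-0.0097,-0.0016,-0.0107,0,0,0,0,-0.0143,-0.0023,-0.0163,0,0,0,0,-0.0188,-0.003,-0.022,0,0,0,0,-0.023,-0.0037,-0.0279,0,0,0,0,-0.0271,-0.0044,-0.0339,0,0,0,0,-0.0309,-0.005,-0.0401,0,0,0,0,-0.0346,-0.0056,-0.0463,0,0,0,0,-0.038,-0.0062,-0.0527,0,0,0,0,-0.0413,-0.0067,-0.0592,0,0,0,0,-0.0443,-0.0072,-0.0658,0,0,0,0,-0.0471,-0.0076,-0.0725,0,0,0,0])

```text
clock: 16.68
position: [0.4721, 0.0254, 0.1802]
ee_rot: [-2.035, -2.393, 0.0]
wrist_force: [1.7, 3.6, -1.2]
finger_gap: 0.0122
gripper_force: 65.1
```

Emit:
play_rows(rows=[-0.0026,-0.0004,-0.0068,0,0,0,0,-0.005,-0.0008,-0.0136,0,0,0,0,-0.0072,-0.0012,-0.0206,0,0,0,0,-0.0091,-0.0015,-0.0276,0,0,0,0,-0.0109,-0.0018,-0.0347,0,0,0,0,-0.0124,-0.002,-0.0418,0,0,0,0,-0.0136,-0.0022,-0.0489,0,0,0,0,-0.0147,-0.0024,-0.0562,0,0,0,0,-0.0155,-0.0025,-0.0634,0,0,0,0,-0.0161,-0.0026,-0.0706,0,0,0,0,-0.0164,-0.0027,-0.0779,0,0,0,0,-0.0165,-0.0027,-0.0852,0,0,0,0])

```text
clock: 18.18
position: [0.4547, 0.0226, 0.0944]
ee_rot: [-2.034, -2.391, 0.003]
wrist_force: [-6.9, 4.0, 1.1]
finger_gap: 0.0123
gripper_force: 69.2
```

Emit:
play_rows(rows=[0,0,-0.002,0,0,0,0,0,0,-0.004,0,0,0,0,0,0,-0.004,0,0,0,0])

```text
clock: 18.55
position: [0.4547, 0.0226, 0.0905]
ee_rot: [-2.034, -2.391, 0.003]
wrist_force: [-6.1, 5.3, -1.3]
finger_gap: 0.012
gripper_force: 69.0
```

Emit:
play_rows(rows=[0,0,-0.002,0,0,0,0,0,0,-0.004,0,0,0,0,0,0,-0.006,0,0,0,0,0,0,-0.006,0,0,0,0])

```text
clock: 19.05
position: [0.4549, 0.0225, 0.0888]
ee_rot: [-2.034, -2.392, 0.003]
wrist_force: [-42.1, 4.9, 73.8]
finger_gap: 0.0123
gripper_force: 77.7
```

It's seated on its stop. I'll relax the push, release and rise.

Emit:
play_rows(rows=[0,0,0.004,0,0,0,0,0,0,0.004,0,0,0,0,0,0,0.004,0,0,0,0.045,0,0,0.004,0,0,0,0.045,0,0,0.004,0,0,0,0.045,0,0,0.03,0,0,0,0.045,0,0,0.08,0,0,0,0.045,-0.02,0,0.14,0,0,0,0.045,-0.08,0,0.18,0,0,0,0.045,-0.08,0,0.18,0,0,0,0.045])

```text
clock: 20.3
position: [0.375, 0.0225, 0.2678]
ee_rot: [2.033, 2.39, 0.005]
wrist_force: [0.1, -0.0, -0.3]
finger_gap: 0.045
gripper_force: 0.0
```

Run:
```python
from h import *
s=ctrl.get_state();print(np.round(s["position"],4),s["wrist_force"],s["clock"])
for n in("side","top"):
  p=ctrl.get_image(n)
  for t in("knuckle_pin","lid_handle","sleeve_mid","bung","mallet","airlock","sample_bottle","wrench"): print(n,t,[(np.round(w(p,d["at"]),3).tolist(),round(d["conf"],2)) for d in ctrl.mark_of(p,t)[:1]])
  if n=="side": cv2.imwrite("pics/s7.png",cv2.resize(p["pixels"][140:330,170:350],None,fx=3,fy=3))
```

```text
[0.375  0.0225 0.2678] [ 0.05771852 -0.04465803 -0.3088934 ] 20.3
side knuckle_pin [([0.595, -0.11, 0.028], 0.4)]
side lid_handle [([0.458, 0.019, 0.117], 0.68)]
side sleeve_mid [([0.463, -0.342, 0.077], 0.54)]
side bung [([0.35, 0.163, -0.004], 0.5)]
side mallet [([0.353, -0.154, -0.001], 0.61)]
side airlock [([0.696, 0.324, 0.005], 0.66)]
side sample_bottle [([0.702, -0.371, -0.001], 0.87)]
side wrench [([0.784, 0.036, 0.003], 0.72)]
top knuckle_pin [([0.677, 0.054, 0.118], 0.46)]
top lid_handle [([0.458, 0.028, 0.115], 0.76)]
top sleeve_mid [([0.462, -0.341, 0.072], 0.43)]
top bung [([0.351, 0.158, 0.001], 0.67)]
top mallet [([0.349, -0.162, 0.002], 0.61)]
top airlock [([0.698, 0.322, -0.001], 0.68)]
top sample_bottle [([0.709, -0.373, -0.004], 0.81)]
top wrench [([0.787, 0.04, -0.007], 0.77)]
```

View pics/s7.png

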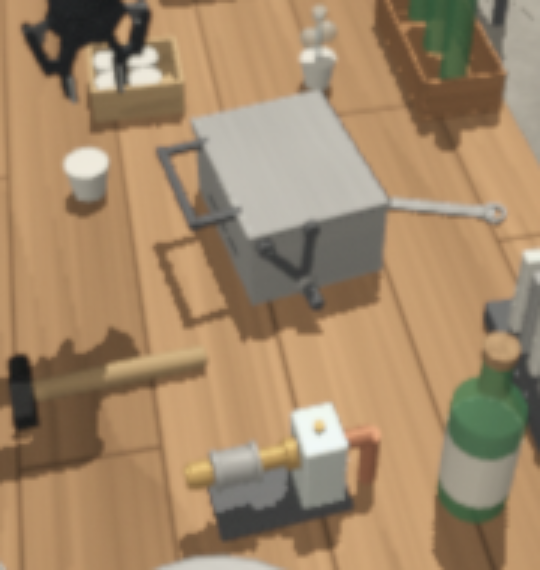

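The lid is flat and shut, with the stay folded at (300,270), the handle at (185,190), the sleeve forward at (235,465) and the bystanders unmoved.

```bash
python3 -c "
from station import ctrl
print(ctrl.job_done())"
```

```text
the job is handed in; nothing more can be done
None
```

I vented the coupler, broke the stay, lowered the lid by its handle until it was shut, and handed the job in at about 20 s. The final pictures show the lid shut, the sleeve forward and the bystanders unmoved. I inferred the sleeve's full draw and snap from tool travel and force, because joint values can't be read, and `job_done` gave no verdict.

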